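# Shift the bench shaker's gated lever into third

## Robot

A 6-joint arm with a two-finger parallel gripper is mounted at the origin on the work surface. World frame = base frame: x ahead of the robot, y to its left, z up, the work surface at z = 0. Lengths are in m, angles in rad, forces in N, time in s.
With the tool pointing down it reaches from about 0.25 to 0.775 m from the base axis. Payload 8.9 kg.
Tool frame: the origin (TCP) lies on the front face of the gripper's body, between the roots of the fingers; the fingertips stand bot.tip_reach ahead of it and the grasp point (between the pads) lies 54 mm ahead of it (bot.tip_reach is the distance from the TCP to the fingertips, in m); z points along the fingers, y is the direction in which the jaws open and shut (so a half turn about z gives the same grasp; the last joint's range is limited). The gripper opens to 85 mm and grips with 20 to 120 N. Pads are 22 mm wide; open, the fingers measure 114 mm over their backs; the gripper's body (76 mm by 85 mm) begins 54 mm behind the grasp point. The pads swing forward as they close: fully open they stand 13 mm farther back than shut.
Start: joints at [1.194, 0.291, -0.153, 1.127, 0, 1.431], TCP at [0.124, 0.51, 0.304] pointing down, gripper open.
Joint ranges: [-2.52, 2.52], [-0.91, 1.74], [-1.3, 1.37], [-1.96, 2.02], [-1.52, 1.47], [-3.14, 3.14]. Speed limits (rad/s): [2.22, 2.22, 2.79, 3.14, 3.14, 3.14].

## Interface

Orientations are given as a 3x3 rotation matrix whose columns are the frame's x, y, z axes.
In Python, from cell import bot, eyes gives the robot as it stands. Calls block until the motion is done:
- bot.goto(position, orientation): joint-space move of the TCP to a pose.
- bot.line_to(position, rot=None, v=0.15): straight line of the TCP; rot=None keeps the orientation; v is the mean speed in m/s.
- bot.movej(angles): joint-space move.
- bot.command_gripper(opening): finger opening in m; the grip force is fixed at half the most; returns when the fingers have stopped.
- bot.sleep(seconds).
- bot.inverse_kinematics(position, orientation): joint angles nearest the present ones, or None.
- eyes.read_camera(name): name is "side" or "top"; returns a dict with "img" (384x512x3 uint8, blue, green, red), "range_z" (384x512 float32, m along the optical axis (not along the pixel's ray), 0 where there is no reading), "intrinsics" (3x3 intrinsics, pixels), "k1" (the pictures are not rectified: a ray, as slopes to the right and down, at radius r is drawn at 1 + k1 r^2 times it, then the intrinsics apply), "R" (3x3) and "t" (3): a world point X has camera coordinates R X + t. Camera axes: x right, y down, z forward; pixel columns grow to the right and rows downward; lengths in m; the calibration is good to about 2 mm. A picture is of the moment at which its call begins.
A pose or a line that the arm cannot do raises bot.PlanningError and nothing moves.
- bot.finish_job(): hands the job in, once; it reports no verdict.
Readings, each from a call of its own:
- bot.current_time_s(): time.
- bot.current_joints(): joint angles.
- bot.current_qd(): joint speeds.
- bot.current_joint_efforts(): joint torques, N m.
- bot.current_position(): TCP position.
- bot.current_ee_rot(): TCP orientation.
- bot.current_wrist_force(): force on the tool from outside, world axes, zero at the start.
- bot.current_wrist_torque(): the same for the moment, N m.
- bot.current_grip_width(): finger opening in m.
Only numpy, scipy, OpenCV 4.12 (cv2) and the standard library are available. Lean on these libraries where they do the work, as an engineer would, in place of code of your own. Each camera call takes 0.05 s, during which the arm holds its last target.

## Task

Put the bench shaker into third: its gear lever stands somewhere in the left leg of the H-shaped gate; with the fingertips push it to the cross slot, across to the right leg, then forward, away from the robot, until it is fully home at the far end of the right leg, and leave it there. Only push the lever, do not pinch it between the fingers, and do not let it run into the near end of the right leg (fourth). Leave the glassware, bottles and other loose things standing where they are.

Things in the scene. Friction and masses are not known exactly. Their poses are not given: they have to be found in the camera images.
- shaker: bench shaker, white housing 260 mm deep (its x), 380 mm wide (its y), deck 85 mm above the bench, fixed. Origin: centre of its footprint at bench height; x points away from the robot (forward), y left, z up; yaw varies up to 17 degrees. A platform, top 97 mm above the bench, fills the deck left of y = -20 mm. The gate's centre is at x = -35, y = -115 mm
- gate (a point): centre of the H gate (mid cross slot) on the upper face of the steel gate plate (110 x 110 mm), 95 mm above the bench; axes as the shaker's. Two legs, 52 mm long, run along x, 18 mm left and 18 mm right of this point; a cross slot along y joins their middles. Slots 16 mm wide; the tongues between the legs are 20 mm wide with corners rounded to 4 mm, which help to centre the lever only if it is nearly in line
- third (a point): middle of the lever's shaft hole when it is home in third: far end of the right leg, on the plate's upper face (18 mm forward and 18 mm right of gate). First is the far end of the left leg, second its near end, fourth the near end of the right leg
- pivot (a point): the lever's pivot inside the housing, 70 mm straight below gate, 25 mm above the bench; axes as the shaker's
- grip (a point): point on the lever's axis half-way up its black handgrip, 130 mm from the pivot, z along the lever. Grip: four-fluted upright bar 30 mm across, from 92 to 165 mm along the lever (about 115 to 190 mm above the bench), on a 10 mm steel shaft. This point moves about 35 mm each way from the middle, across and fore-and-aft. The lever stays where it is left; about 2 N at the grip moves it
- lever_cross (a joint): sideways lean of the lever, rad: -0.27 = left leg, +0.27 = right leg (stops at both ends). Can change only near the cross slot (lever about 0)
- lever (a joint): fore-and-aft lean of the lever, rad: +0.27 = far end of a leg (stop), 0 = at the cross slot, -0.27 = near end (stop). Starts anywhere, with the lever in the left leg
- beaker_a: small empty glass beaker, 48 mm across, 65 mm high, on the shaker's platform; loose; origin at the centre of its underside
- beaker_b: empty glass beaker, 60 mm across, 68 mm high, on the shaker's platform; loose; origin at the centre of its underside
- vial: small capped glass vial, 26 mm across, 45 mm high, on the shaker's deck just beyond the gate; loose; origin at the centre of its underside
- amber_bottle: amber reagent bottle, 68 mm across, 145 mm high, on the bench around the shaker; loose; origin at the centre of its underside
- flask: conical glass flask, 84 mm across the foot, 122 mm high, on the bench around the shaker; loose; origin at the centre of its underside
- white_jar: white plastic jar, 72 mm across, 100 mm high, on the bench around the shaker; loose; origin at the centre of its underside
- dish: shallow glass dish, 90 mm across, 16 mm high, on the bench to the right of the shaker; loose; origin at the centre of its underside

How it is judged:
By the outcome, as a careful person would: the job done as asked, in the order asked, and still so for the second after the job is handed in, with the robot touching nothing.
It also fails if it takes over 64 s, if anything falls off the work surface, if the arm or the gripper's body presses on something with over 40 N, if the wrist force passes 120 N, or if a joint passes its speed limit or range.

## Working session

There is one attempt and no reset: what is moved stays moved. The work goes in short steps, each a Python script; the robot and the scene stay as the last script left them, time stands still between calls to the robot, and variables do not carry over. Pictures are saved under pics/ and viewed, and the job is handed in when it is done.

```bash
ls; mkdir -p pics; python3 - <<'E'
from cell import bot, eyes
import cv2,numpy as np
for n in("top","side"):
    c=eyes.read_camera(n); cv2.imwrite(f"pics/{n}0.png",c["img"]); np.savez(f"{n}0.npz",**c)
    print(n,c["intrinsics"].tolist(),c["k1"],c["R"].round(4).tolist(),c["t"].round(4).tolist(), (-c["R"].T@c["t"]).round(3))
print(bot.current_time_s(),bot.tip_reach,bot.current_grip_width(),bot.current_ee_rot().round(3).tolist())
E
```

```text
pics
top [[398.00874015260166, 0.0, 252.83666711424715], [0.0, 398.00874015260166, 186.16160300024094], [0.0, 0.0, 1.0]] -0.10219679258152953 [[-0.0085, -0.9997, -0.0224], [-0.998, 0.0099, -0.0626], [0.0628, 0.0218, -0.9978]] [0.0811, 0.5727, 1.0398] [0.507 0.053 1.075]
side [[384.58668230938935, 0.0, 250.52242713096155], [0.0, 384.58668230938935, 191.39659296500375], [0.0, 0.0, 1.0]] -0.008601653456941225 [[0.9655, -0.2603, -0.001], [-0.1839, -0.6795, -0.7102], [0.1842, 0.6859, -0.704]] [-0.5296, 0.2274, 0.8766] [ 0.392 -0.585  0.778]
0.1 0.0726 0.08580202059756177 [[-0.972, 0.236, -0.0], [0.236, 0.972, -0.001], [0.0, -0.001, -1.0]]
```

View pics/top0.png

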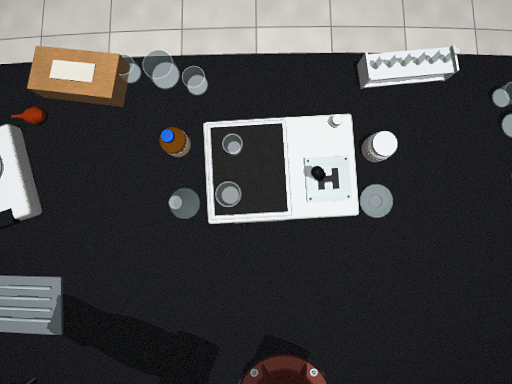

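View pics/side0.png

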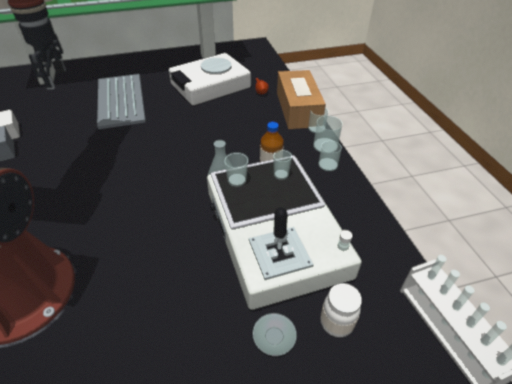

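The top view shows the shaker with corners at about (205,122), (351,115), (358,215) and (209,222). The gate plate is around (327,179) and the black grip top is near (318,172). I'll zoom in and measure.

```bash
cat > h.py <<'E'
import numpy as np,cv2
def ray(c,u,v):
    K=c["intrinsics"];k=float(c["k1"])
    d=np.array([(u-K[0,2])/K[0,0],(v-K[1,2])/K[1,1]]);s=d.copy()
    for _ in range(20): s=d/(1+k*(s@s))
    R=c["R"];return -R.T@c["t"], R.T@np.array([s[0],s[1],1.])
def on(c,u,v,z):
    o,d=ray(c,u,v);return o+d*(z-o[2])/d[2]
def proj(c,X):
    p=c["R"]@np.asarray(X)+c["t"];s=p[:2]/p[2];s=s*(1+float(c["k1"])*(s@s));K=c["intrinsics"]
    return np.array([s[0]*K[0,0]+K[0,2],s[1]*K[1,1]+K[1,2]])
E
python3 - <<'E'
from h import *
t=np.load("top0.npz");s=np.load("side0.npz")
im=t["img"]
a=cv2.resize(im[105:230,285:405],None,fx=5,fy=5,interpolation=cv2.INTER_CUBIC); cv2.imwrite("pics/topz.png",a[:600])
b=cv2.resize(s["img"][195:315,200:370],None,fx=4.6,fy=4.6,interpolation=cv2.INTER_CUBIC); cv2.imwrite("pics/sidez.png",b)
# deck outline
m=((im.min(2)>150)).astype(np.uint8); m[:105]=0;m[230:]=0;m[:,:195]=0;m[:,362:]=0
m=cv2.morphologyEx(m,cv2.MORPH_CLOSE,np.ones((5,5)))
cs=max(cv2.findContours(m,0,2)[0],key=cv2.contourArea)
h=cv2.convexHull(cs)
P=np.array([on(t,*p[0],0.085)[:2] for p in h],np.float32)
print(cv2.minAreaRect(P))
E
```

```text
((0.6145483255386353, 0.005533590912818909), (0.25684499740600586, 0.37699267268180847), 2.856218099594116)
```

View pics/topz.png

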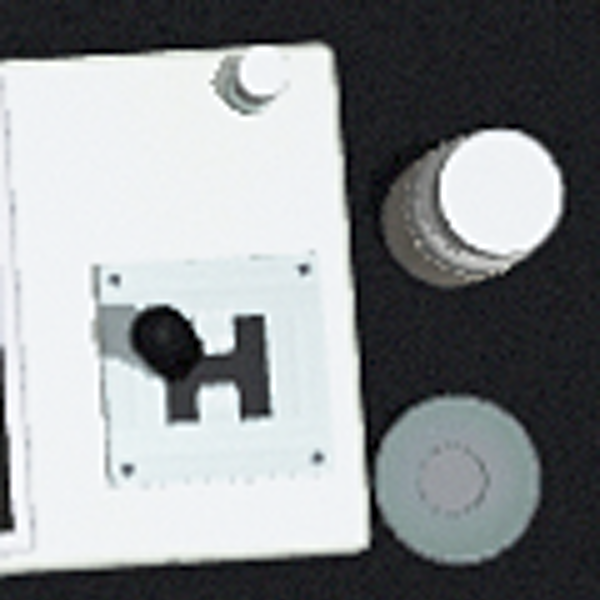

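View pics/sidez.png

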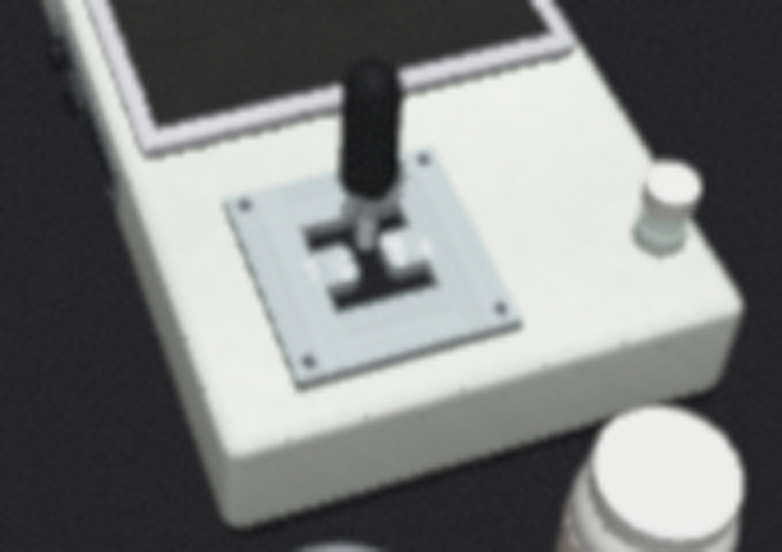

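The zooms show the four plate screws at topz (115,280), (304,269), (127,470) and (318,457). The grip's top is near topz (165,335), and the shaft enters the left leg near the cross slot. Next I'll compute the gate, yaw and lever lean.

```bash
python3 - <<'E'
from h import *
t=np.load("top0.npz");s=np.load("side0.npz")
f=lambda x,y:(285+(x+.5)/5-.5,105+(y+.5)/5-.5)
g=lambda x,y:(200+(x+.5)/4.6-.5,195+(y+.5)/4.6-.5)
T=[on(t,*f(*p),.095) for p in((115,280),(304,269),(127,470),(318,457))]
S=[on(s,*g(*p),.095) for p in((245,205),(424,160),(308,361),(501,309))]
# side order: near-left? (245,205)=near/left ; (424,160)=far-left ; (308,361)=near-right ; (501,309)=far-right
T=np.array(T);S=np.array(S)
for n,far,near,l,r in(("top",T[[0,1]],T[[2,3]],T[[0,2]],T[[1,3]]),("side",S[[1,3]],S[[0,2]],S[[0,1]],S[[2,3]])):
    d=far.mean(0)-near.mean(0);e=l.mean(0)-r.mean(0)
    print(n,"gate",((far.mean(0)+near.mean(0))/2).round(4),"yaws",np.degrees(np.arctan2(d[1],d[0])).round(2),np.degrees(np.arctan2(-e[0],e[1])).round(2),np.linalg.norm(d).round(4),np.linalg.norm(e).round(4))
yaw=np.radians(2.86);c=(T.mean(0)+S.mean(0))/2
R=np.array([[np.cos(yaw),-np.sin(yaw),0],[np.sin(yaw),np.cos(yaw),0],[0,0,1]])
print("gate from shaker", np.array([.6145,.0055,0])+R@[-.035,-.115,.095])
# grip mask
for n,cam,box in(("top",t,(300,160,332,185)),("side",s,(268,205,293,240))):
    im=cam["img"];m=np.zeros(im.shape[:2],np.uint8);x0,y0,x1,y1=box
    m[y0:y1,x0:x1]=im[y0:y1,x0:x1].max(2)<45
    k,l,st,ce=cv2.connectedComponentsWithStats(m);i=1+np.argmax(st[1:,4]);print(n,st[i],ce[i])
# predicted grip axis points
gc=np.array([c[0],c[1],.025])
for lean in(-.27,-.1,0,.1,.2,.27):
    d=np.array([np.tan(lean),np.tan(.27),1]);d/=np.linalg.norm(d)
    print(lean,*[proj(cam,gc+R@d*L).round(1) for cam in(t,s) for L in(.092,.1285,.165)])
E
```

```text
top gate [ 0.5862 -0.1113  0.095 ] yaws 2.73 3.06 0.0939 0.0945
side gate [ 0.5849 -0.112   0.095 ] yaws 2.33 2.64 0.0941 0.0936
gate from shaker [ 0.5852816  -0.11110311  0.095     ]
top [312 167  14  15 137] [318.10218978 173.28467153]
side [274 207  13  31 313] [280.         221.83386581]
-0.27 [320.  188.4] [318.4 191.8] [316.7 195.5] [266.5 240. ] [261.3 227.9] [255.8 215.2]
-0.1 [319.5 182.2] [317.6 182.9] [315.6 183.6] [272.8 237.4] [270.3 224.1] [267.7 210.3]
0 [319.2 178.6] [317.2 177.6] [315.1 176.5] [276.5 236.2] [275.7 222.6] [274.8 208.3]
0.1 [319.  174.9] [316.9 172.3] [314.6 169.5] [280.3 235.4] [281.1 221.4] [281.9 206.9]
0.2 [318.8 171.4] [316.6 167.2] [314.3 162.7] [284.1 234.9] [286.4 220.8] [288.9 206.1]
0.27 [318.7 169. ] [316.5 163.7] [314.1 158. ] [286.6 234.8] [290.1 220.6] [293.7 205.9]
```

The gate comes out at (0.5855, -0.1115), yaw about 2.8°, and the top, side and outline estimates agree to about 1.5 mm. The lever is at about +0.09 in the left leg. I'll push it back to the cross slot from the far side with closed fingers.

```bash
cat >> h.py <<'E'
YAW=np.radians(2.8); G=np.array([.5855,-.1115,0])
sx=np.array([np.cos(YAW),np.sin(YAW),0]);sy=np.array([-np.sin(YAW),np.cos(YAW),0]);sz=np.array([0,0,1.])
A=np.column_stack([-sx,sy,-sz]);B1=np.column_stack([sy,sx,-sz]);B2=np.column_stack([-sy,-sx,-sz])
def P(x,y,tip): # shaker-frame mm offset from gate, tip height
    return G+sx*x/1e3+sy*y/1e3+sz*(tip/1e3+.0726)
RS=np.column_stack([sx,sy,sz])
def F(bot): return (RS.T@bot.current_wrist_force()).round(1)
E
python3 - <<'E'
from cell import bot,eyes
from h import *
bot.command_gripper(0.0)
bot.goto(P(56,38,245),A)
print(bot.current_time_s(),bot.current_joints(),bot.current_grip_width(),F(bot))
for R in(B1,B2):print(bot.inverse_kinematics(P(-5,80,240),R))
bot.line_to(P(56,38,160)); print(bot.current_time_s(),F(bot))
for n in("side","top"):
    c=eyes.read_camera(n);cv2.imwrite(f"pics/{n}1.png",c["img"])
    x,y=(200,130) if n=="side" else (260,90)
    cv2.imwrite(f"pics/{n}1z.png",cv2.resize(c["img"][y:y+150,x:x+180],None,fx=4,fy=4,interpolation=cv2.INTER_CUBIC))
E
```

```text
3.6083 [-2.22521204e-01  5.18604252e-01  2.30422645e-01  1.28265706e+00
  1.63498114e-04 -2.72440622e-01] 6.131969685173314e-05 [ 0.  -0.3 -0.2]
[-0.18174065  0.38719137  0.0094838   1.19308876  0.          1.34018646]
[-0.18174065  0.38719137  0.0094838   1.19308876  0.         -1.8014062 ]
4.325 [0.6 0.3 1. ]
```

View pics/side1z.png

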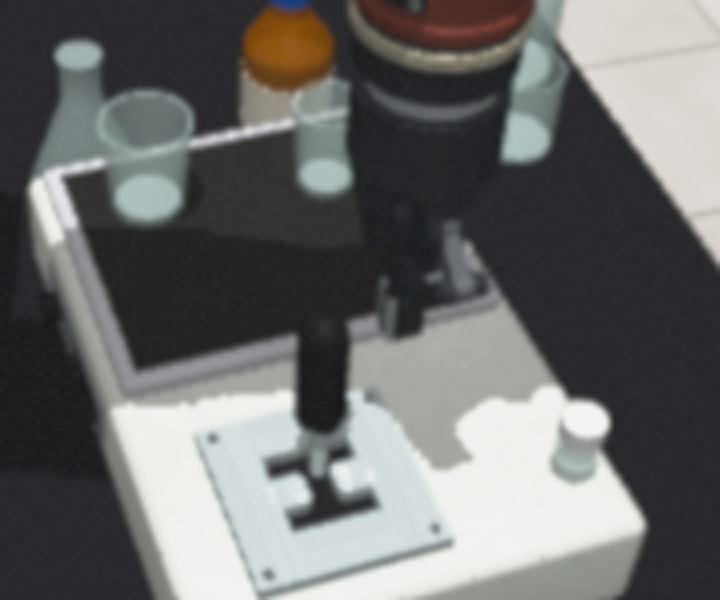

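The closed fingers hang beyond the grip (tips near zoom (403,330)) and the grip stands free at (322,370). I'll push it back in small steps.

```bash
python3 - <<'E'
from cell import bot,eyes
from h import *
for x in(50,46,43,40,37,34,31,29,27):
    bot.line_to(P(x,38,160),v=.04); print(x,((bot.current_position()-G)@sx*1e3).round(1),F(bot),end=" | ")
print(bot.current_time_s())
c=eyes.read_camera("side");np.savez("side2.npz",**c)
cv2.imwrite(f"pics/side2z.png",cv2.resize(c["img"][180:300,200:350],None,fx=5,fy=5,interpolation=cv2.INTER_CUBIC))
E
```

```text
50 49.8 [ 0.3  0.4 -0.5] | 46 45.8 [ 0.   0.1 -0.1] | 43 42.9 [ 0.2 -0.1  0.2] | 40 39.8 [-0.3  0.3 -0.5] | 37 37.1 [ 1.  -0.6  0.3] | 34 34.0 [1.  0.6 0.4] | 31 30.9 [1.5 0.5 0.5] | 29 28.9 [1.2 0.6 0.8] | 27 26.9 [1.2 0.4 0.8] | 6.725
```

View pics/side2z.png

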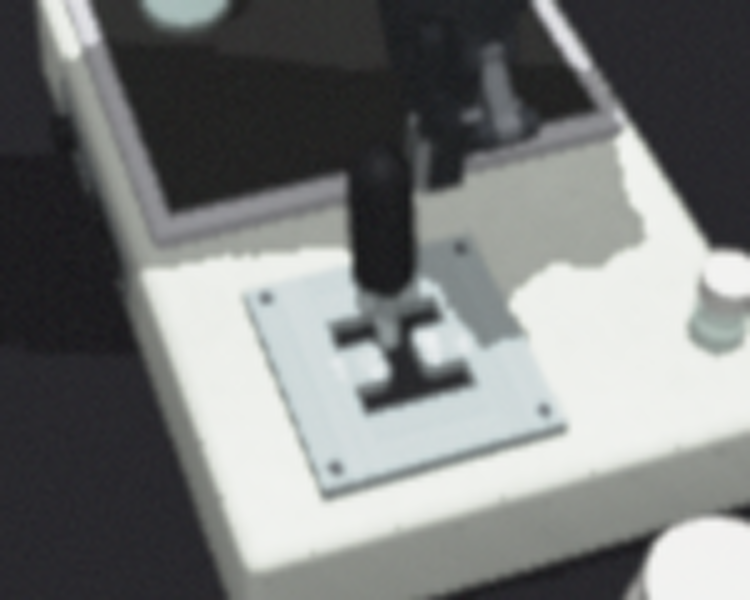

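The grip moved back to nearly upright, with its base near zoom (385,285) and its top near (383,150). I'll back off and measure the lean from the mask.

```bash
cat >> h.py <<'E'
def gripaxis(img,box=(262,203,300,242)):
    x0,y0,x1,y1=box;m=np.zeros(img.shape[:2],np.uint8)
    m[y0:y1,x0:x1]=img[y0:y1,x0:x1].max(2)<45
    k,l,st,ce=cv2.connectedComponentsWithStats(m);i=1+np.argmax(st[1:,4]);return st[i],ce[i].round(2),l==i
def pred(cam,a,b,L=.1285):
    d=np.array([np.tan(a),-np.tan(b),1]);d/=np.linalg.norm(d);return proj(cam,G+[0,0,.025]+RS@d*L)
E
python3 - <<'E'
from cell import bot,eyes
from h import *
bot.line_to(P(60,38,160),v=.15); bot.line_to(P(60,80,240),v=.2)
c=eyes.read_camera("side")
s,ce,m=gripaxis(c["img"]);print(s,ce)
s0=np.load("side0.npz");print("init",gripaxis(s0["img"])[:2])
for r in range(s[1],s[1]+s[3],3):
    u=np.nonzero(m[r])[0];print(r,u.min(),u.max(),end="; ")
for a in(-.03,0,.03,.06,.09):print(a,pred(c,a,-.27).round(1))
cv2.imwrite(f"pics/side3z.png",cv2.resize(c["img"][180:300,200:350],None,fx=5,fy=5,interpolation=cv2.INTER_CUBIC))
E
```

```text
[262 203  38  36 544] [276.52 215.51]
init (array([274, 207,  13,  31, 313], dtype=int32), array([280.  , 221.83]))
203 262 299; 206 262 296; 209 262 283; 212 262 280; 215 271 280; 218 271 281; 221 271 281; 224 271 281; 227 271 281; 230 271 281; 233 271 281; 236 272 280; -0.03 [274.1 222.9]
0 [275.7 222.5]
0.03 [277.3 222.1]
0.06 [278.9 221.8]
0.09 [280.5 221.5]
```

View pics/side3z.png

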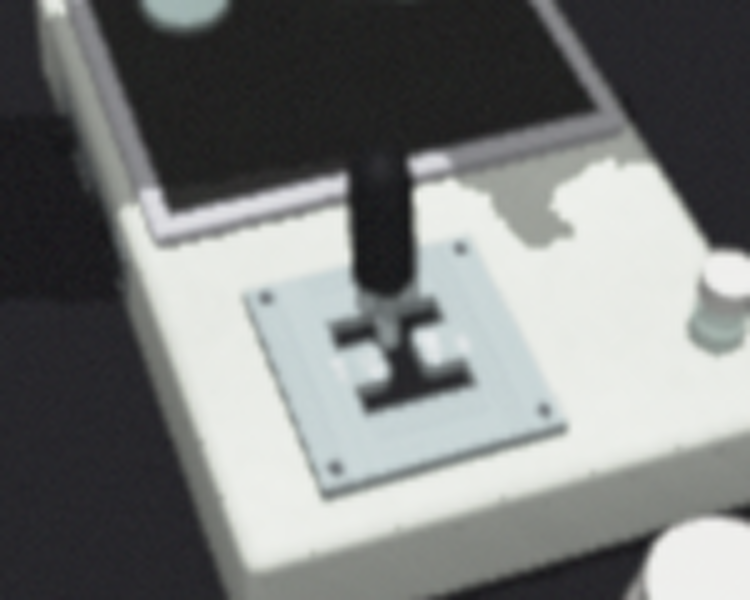

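The lever is at about 0.005 rad, centred in the cross slot. Now I'll push it across from the left, with the wrist turned 90°.

```bash
python3 - <<'E'
from cell import bot,eyes
from h import *
bot.goto(P(0,88,240),B1);print(bot.current_time_s(),bot.current_joints().round(2))
bot.line_to(P(0,88,160),v=.15)
y=78
while y>=-14:
    bot.line_to(P(0,y,160),v=.05); f=F(bot); print(y,f,end=" | ")
    if abs(f).max()>7: break
    y-= 6 if y>10 else 3
print(bot.current_time_s())
c=eyes.read_camera("side")
cv2.imwrite(f"pics/side4z.png",cv2.resize(c["img"][180:300,200:350],None,fx=5,fy=5,interpolation=cv2.INTER_CUBIC))
E
```

```text
9.1833 [-0.17  0.4   0.02  1.2  -0.    1.35]
78 [-0.5  0.8 -0.1] | 72 [ 0.2 -1.1  0.3] | 66 [-0.5 -0.4  0.3] | 60 [ 0.4 -0.4  0.6] | 54 [-0.1  0.6 -0.5] | 48 [-1.1  0.1  0.1] | 42 [ 1.  -0.6 -0.2] | 36 [ 0.1 -0.1 -0.4] | 30 [-0.3  0.4  0.3] | 24 [0.5 0.2 0.3] | 18 [-0.7  0.1  0.9] | 12 [-0.1 -0.2 -0.2] | 6 [-0.2 -1.1  1.3] | 3 [ 0.1 -0.1 -0. ] | 0 [-0.3  0.3 -0.4] | -3 [-0.1  0.6 -0.8] | -6 [-0.2  0.7  0.9] | -9 [ 0.6 -0.2 -0.3] | -12 [ 0.1  2.6 -0.8] | 14.9167
```

View pics/side4z.png

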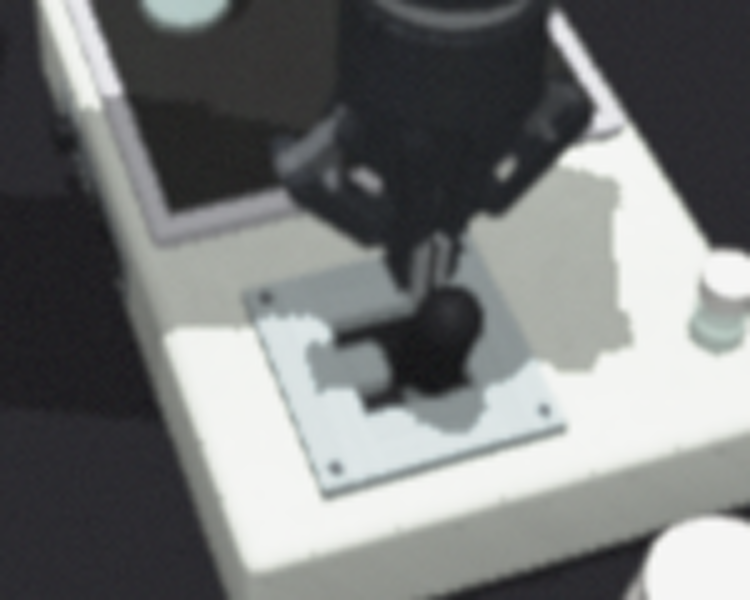

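The lever leans over to the right (grip top near zoom (450,315)). I'll check it is against the right side, then look again with the fingers out of the way.

```bash
python3 - <<'E'
from cell import bot,eyes
from h import *
bot.line_to(P(0,-13,160),v=.05);print(F(bot))
bot.line_to(P(0,-14,160),v=.05);print(F(bot))
bot.line_to(P(0,12,160),v=.1);bot.line_to(P(-10,40,255),v=.2)
bot.goto(P(-90,0,245),A);print(bot.current_time_s())
c=eyes.read_camera("side")
cv2.imwrite(f"pics/side5z.png",cv2.resize(c["img"][180:300,200:350],None,fx=5,fy=5,interpolation=cv2.INTER_CUBIC))
for a in(-.1,0,.1):print(a,*[pred(c,a,.27,L).round(1) for L in(.092,.165)])
E
```

```text
[-0.3  4.8 -1.1]
[ 1.5  5.9 -1.7]
18.025
-0.1 [280.8 254.7] [283. 242.]
0 [284.7 253.6] [290.6 239.8]
0.1 [288.6 252.6] [298.1 238. ]
```

View pics/side5z.png

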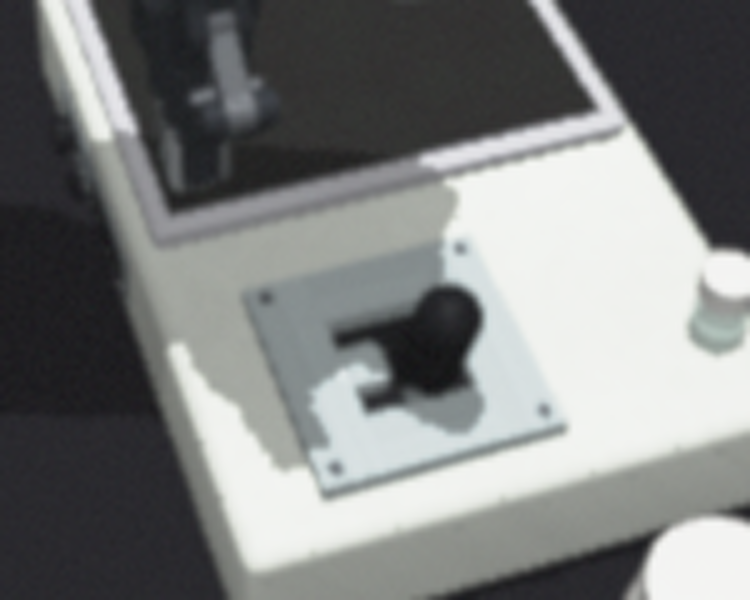

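The lever is at the right-hand end of the cross slot with fore-and-aft lean near 0: the grip top is at px (290,242), predicted (290.6,239.8). Now I'll push it forward from the near side.

```bash
python3 - <<'E'
from cell import bot,eyes
from h import *
bot.line_to(P(-60,-39,240),v=.2);bot.line_to(P(-60,-39,156),v=.15);print(F(bot))
x=-48
while x<=17:
    bot.line_to(P(x,-39,156),v=.05); f=F(bot); print(x,f,end=" | ")
    if abs(f).max()>9: break
    x+= 5 if x<3 else 1.5
print(bot.current_time_s())
c=eyes.read_camera("side")
cv2.imwrite(f"pics/side6z.png",cv2.resize(c["img"][180:300,200:350],None,fx=5,fy=5,interpolation=cv2.INTER_CUBIC))
E
```

```text
[ 0.3 -0.5  0. ]
-48 [ 0.1 -0.2  1. ] | -43 [ 0.2  0.7 -1.2] | -38 [0.4 0.2 0.9] | -33 [ 1.4 -0.1 -0.3] | -28 [0.2 0.3 0.5] | -23 [-0.2 -0.1  0.2] | -18 [ 0.2 -0.4 -0.1] | -13 [-0.4 -0.7  1.2] | -8 [-0.5 -0.   0.4] | -3 [-0.1 -0.7  0.5] | 2 [ 0.   0.1 -0. ] | 7 [-0.6 -0.1  0.2] | 8.5 [-1.   0.1  0.8] | 10.0 [-0.7 -0.5 -0.1] | 11.5 [-1.8  0.  -0.3] | 13.0 [-1.8  0.1 -0.9] | 14.5 [-2.3  0.4  0.2] | 16.0 [-4.   1.1  0.5] | 23.825
```

View pics/side6z.png

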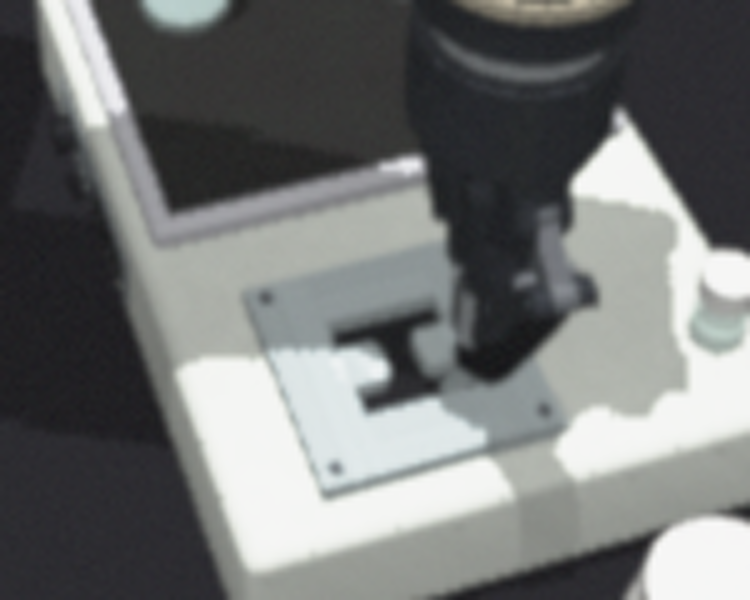

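The lever is out of sight behind the fingers, and the force is starting to rise at about the expected home position. I'll press on gently until the stop is clear.

```bash
python3 - <<'E'
from cell import bot,eyes
from h import *
for x in (17,18,19,20,21,22,23):
    bot.line_to(P(x,-39,156),v=.03); f=F(bot); print(x,((bot.current_position()-G)@sx*1e3).round(1),f,end=" | ")
    if abs(f).max()>12: break
bot.line_to(P(-30,-39,156),v=.1);bot.line_to(P(-60,-20,250),v=.2);bot.goto(P(-190,150,260),A)
print(bot.current_time_s())
for n in("side","top"):
    c=eyes.read_camera(n);np.savez(n+"7.npz",**c);cv2.imwrite(f"pics/{n}7.png",c["img"])
    x,y=(200,180) if n=="side" else (265,100)
    cv2.imwrite(f"pics/{n}7z.png",cv2.resize(c["img"][y:y+120,x:x+150],None,fx=5,fy=5,interpolation=cv2.INTER_CUBIC))
    for a in(.2,.24,.27,.3):print(n,a,*[pred(c,a,.27,L).round(1) for L in(.092,.1285,.165)])
E
```

```text
17 16.4 [-5.3  0.1 -0.9] | 18 17.1 [-6.9 -0.5 -0.5] | 19 17.8 [-9.9 -0.4  0.1] | 20 18.4 [-9.2 -0.6  0.9] | 21 19.1 [-11.5  -0.5   1.3] | 22 19.8 [-11.4  -0.4   0.2] | 23 20.5 [-13.5  -0.3   0.7] | 27.825
side 0.2 [292.3 251.8] [298.6 244.4] [305.3 236.5]
side 0.24 [293.8 251.5] [300.7 244. ] [308. 236.]
side 0.27 [294.9 251.3] [302.2 243.8] [310.1 235.7]
side 0.3 [295.9 251.1] [303.7 243.5] [312.  235.4]
top 0.2 [338.4 170.2] [345.1 165.5] [352.2 160.5]
top 0.24 [338.2 168.9] [344.7 163.5] [351.7 157.8]
top 0.27 [338.  167.8] [344.4 162.1] [351.3 155.9]
top 0.3 [337.8 166.8] [344.1 160.6] [350.9 154. ]
```

View pics/side7z.png

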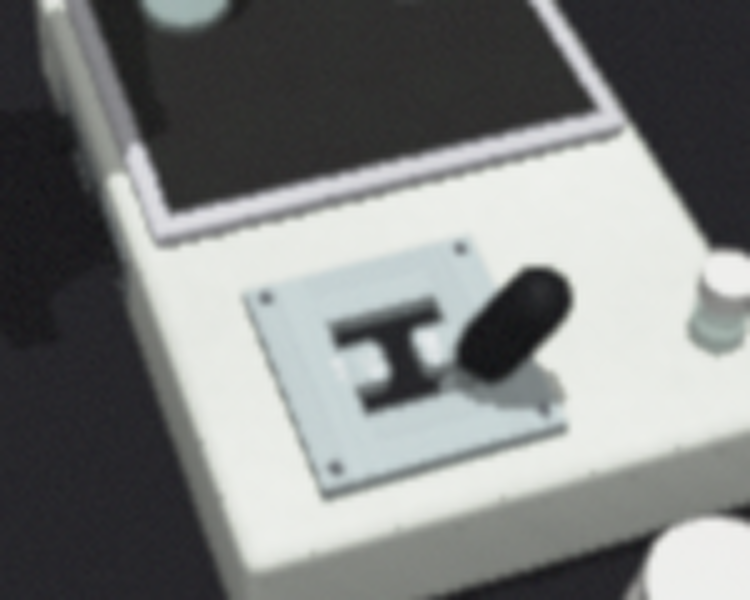

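View pics/top7z.png

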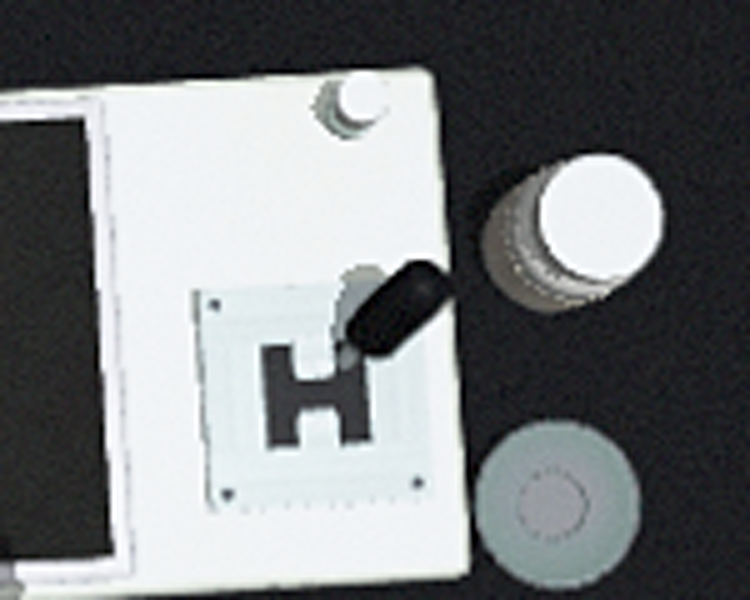

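View pics/top7.png

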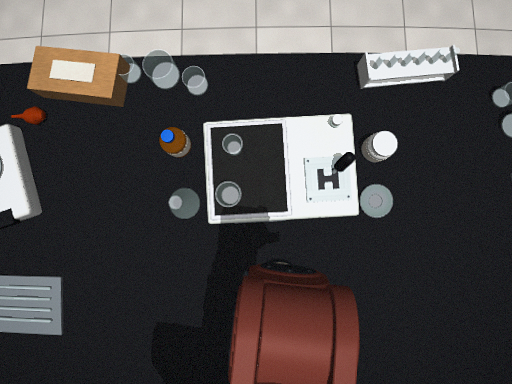

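Both views show the lever at the far end of the right leg: the grip centre is at px (302.6,244) from the side and (344.2,161) from the top. A lean of 0.27 predicts (302.2,243.8) and (344.4,162.1). I'll run a quick mask check and a before/after check, then hand in.

```bash
python3 - <<'E'
from h import *
s=np.load("side7.npz");t=np.load("top7.npz");t0=np.load("top0.npz");s0=np.load("side0.npz")
print(gripaxis(s["img"],(285,225,322,262))[:2],gripaxis(t["img"],(330,148,358,176))[:2])
for a in(.22,.25,.27,.29):print(a,pred(s,a,.27).round(1),pred(t,a,.27).round(1))
# things: local shift by phase correlation
for n,u,v in(("amber",175,141),("flask",184,203),("bkA",232,144),("bkB",229,194),("vial",336,121),("jar",379,146),("dish",376,201)):
    f=lambda c:c["img"][v-20:v+20,u-20:u+20].mean(2).astype(np.float32)
    print(n,np.round(cv2.matchTemplate(t["img"][v-22:v+22,u-22:u+22],t0["img"][v-17:v+17,u-17:u+17],5).argmax()),end=" ")  # 5,5 -> 5*11+5=60
from cell import bot
print(F(bot),bot.current_time_s())
E
```

```text
(array([292, 235,  21,  21, 247], dtype=int32), array([301.91, 245.01])) (array([334, 148,  24,  28, 281], dtype=int32), array([346.61, 160.8 ]))
0.22 [299.6 244.2] [344.9 164.5]
0.25 [301.2 244. ] [344.6 163. ]
0.27 [302.2 243.8] [344.4 162.1]
0.29 [303.2 243.6] [344.2 161.1]
amber 60 flask 60 bkA 60 bkB 60 vial 60 jar 60 dish 60 [0.3 0.3 0.4] 27.925
```

```bash
python3 -c "
from cell import bot
bot.finish_job();print(bot.current_time_s())"
```

```text
the job is handed in; nothing more can be done
the job is handed in; nothing more can be done
```

The shaker is in third, and I handed the job in after about 28 s of the 64 s allowed. With the fingers closed, so nothing could be pinched, I pushed the lever in three moves:
1. **Back:** from the far side to the cross slot.
2. **Across:** from the left side to the right leg.
3. **Forward:** from the near side until it met the far stop. It never went into the near half of the right leg.

**Lever:** in the last pictures, the grip centre in the side view is at (301.9, 245.0). A lean of 0.27 rad, fully home, predicts (302.2, 243.8). By eye in the top view it is at about (344, 161), against (344.4, 162.1) predicted.

**Loose things:** all seven show no shift in the top view. The fingers are clear of everything, with the wrist force about zero.

**Checks that disagreed:**
- The top-view mask centroid was about 2 px to the right, at (346.6, 160.8). I put that down to dark background beyond the shaker's edge getting into the mask.
- On the forward push the force rose gradually to 13.5 N, and the tool ended about 8 mm past where I expected the stop. The fingers probably slid or flexed on the grip. I relied on the pictures, not the force, to judge it home.

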